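Slide the colour pot into the wash-up stop and brush it out

TASK

Wash up the blue colour pot: slide it over the bench, never lifting or tipping it, into the yellow V-shaped stop and press it home until it bears firmly, but gently, on both rails. Then take the round brush from its white saucer and scrub the middle of the pot with three strokes straight up and down, each time pressing the bristles gently but firmly onto the cement caked on its floor, whose thickness you must feel for, and raising them between strokes to about three quarters of the pot's height. Finish with the brush standing upright in the middle of its saucer and the pot still home in the stop, with nothing rammed and the green can, the red pot and the stacked tiles left where they are.

Things in the scene. Friction and masses are not known exactly. Their poses are not given: they have to be found in the camera images.
- pot: Loose blue steel pot, open at the top, 78 mm high: foot 100 mm diameter, 8 mm thick; wall above it 94 mm outside, 88 mm inside diameter. Light-blue set cement is caked flat on its floor: its top lies 12 to 36 mm above the pot's underside, differing each time, to be felt. Mass 0.3 to 0.6 kg; sliding it takes 2 to 8 N. Origin: centre of the underside; z up.
- stop_home (a point): Where the centre of the pot's underside lies (on the bench, z = 0) when the pot bears on both rails of the yellow V-shaped stop. The stop is fixed: two rails 130 mm long, 16 mm thick, 35 mm high, at right angles, their inner faces 50 mm from this point. This frame's +x points into the corner, 71 mm away; the V opens towards its -x, roughly towards the robot, turned by up to 0.3 rad.
- brush: Round pot brush, loose, standing on its bristles on the saucer: bristle head and copper ferrule 48 mm diameter up to 72 mm above the underside, then a red handle 18 mm diameter up to 230 mm. The bristles give about 1 mm for 4 N, 7 mm at most. Mass about 0.16 kg. Origin: centre of the unpressed bristles' underside; z along the handle. Grip the handle 150 to 210 mm above the underside.
- saucer: White saucer with a blue edge, fixed: flat disc 104 mm diameter, its top 6 mm above its origin (centre of the underside, on the bench). The brush stands at its centre.
- tin: Bystander: loose green can with a paper label, 72 mm diameter, 100 mm high; origin at the centre of the underside. Saucer and can may change places.
- spare_pot: Bystander: loose red pot of the same shape as the blue one; origin at the centre of the underside.
- tiles: Bystander: two loose stacked cement tiles moving as one, 150 x 150 x 32 mm; origin at the centre of the underside.
There are look-alikes about, which are no part of the job. Of the things that look like the brush, the middle-sized one is meant.

How it is judged:
On the way, in this order (a step that is already met when the one before it is completed fails the run):
1. the pot is pressed home: within 5 mm of its place in the stop and bearing on it with more than 3 N (horizontal distance between pot and stop_home below 0.005 m and contact force between pot and stop above 3 N), for 0.1 s.
2. first stroke: bristles on the caked floor, within 16 mm of the pot's axis, with more than 2 N (horizontal distance between brush and pot below 0.016 m and z of brush in the frame of pot below 0.042 m and contact force between brush and pot above 2 N), for 0.1 s.
3. bristles raised to 46 to 76 mm above the pot's underside, inside it (horizontal distance between brush and pot below 0.016 m and z of brush in the frame of pot between 0.046 and 0.076 m), for 0.1 s.
4. second stroke: bristles on the caked floor with more than 2 N (all of step 2), for 0.1 s.
5. bristles raised again (all of step 3), for 0.1 s.
6. third stroke: bristles on the caked floor with more than 2 N (all of step 4), for 0.1 s.
At the end, for the whole second after the job is handed in: The blue pot stands flat within 5 mm of its home in the stop; the brush stands upright (within 0.06 rad), at rest, on the saucer within 20 mm of its centre; the green can, the red pot and the stacked tiles are each within 20 mm of where it began (horizontal distance between pot and stop_home below 0.005 m and angle between pot's own z axis and vertical below 0.05 rad and height (world z) of pot below 0.004 m and horizontal distance between brush and saucer below 0.02 m and angle between brush's own z axis and vertical below 0.06 rad and height (world z) of brush between 0.003 and 0.01 m and linear speed of each of brush, pot below 0.02 m/s and distance of each of tin, spare_pot, tiles from where it was at the start of the episode below 0.02 m); the robot touches nothing.
It fails at once if the pot is lifted more than 10 mm or tipped more than 0.15 rad (height (world z) of pot above 0.01 m or angle between pot's own z axis and vertical above 0.15 rad).
It fails at once if the pot is rammed into the stop with more than 40 N (contact force between pot and stop above 40 N).
It fails at once if the brush is rammed into the pot with more than 18 N (contact force between brush and pot above 18 N).
It fails at once if the green can, the red pot or the stacked tiles are moved more than 20 mm (distance of any of tin, spare_pot, tiles from where it was at the start of the episode above 0.02 m).
It also fails if it takes over 72 s, if anything falls off the work surface, if the arm or the gripper's body presses on something with over 40 N, if the wrist force passes 120 N, or if a joint passes its speed limit or range.

ROBOT

A 6-joint arm with a two-finger parallel gripper is mounted at the origin on the work surface. World frame = base frame: x ahead of the robot, y to its left, z up, the work surface at z = 0. Lengths are in m, angles in rad, forces in N, time in s.
With the tool pointing down it reaches from about 0.275 to 0.75 m from the base axis. Payload 10.2 kg.
Tool frame: the origin (TCP) lies at the very end of the fingers, on their centre line; the grasp point (between the pads) lies ctrl.grasp_offset behind it (ctrl.grasp_offset is the distance from the TCP to the grasp point, in m); z points along the fingers, y is the line along which they close (so a half turn about z gives the same grasp; the last joint's range is limited). The gripper opens to 85 mm and grips with 20 to 120 N. Pads are 22 mm wide; open, the fingers measure 114 mm over their backs; the gripper's body (76 mm by 85 mm) begins 54 mm behind the grasp point. The pads swing forward as they close: fully open they stand 13 mm farther back than shut.
Start: joints at [-1.409, 0.313, 1.498, -0, 1.331, -0.223], TCP at [0.197, -0.487, 0.231] pointing down, gripper open.
Joint ranges: [-2.94, 2.94], [-0.97, 2.17], [0.19, 2.56], [-1.23, 4.37], [0.02, 3.11], [-2.88, 2.88]. Speed limits (rad/s): [2.39, 2.39, 3.01, 3.14, 3.14, 3.14].

INTERFACE

Orientations are given as [roll, pitch, yaw] about the fixed x, y, z axes, in that order (R = Rz(yaw) Ry(pitch) Rx(roll)).
In Python, from station import telemetry, eyes, ctrl, nets gives the robot as it stands.
- The arm moves only by the tool step_arm, never from a script. Its argument "rows" is a list of rows, each a list of 5 numbers: the shift along the tool's x, y, z normalised to -1 to 1, where 1 is 4 cm, then the turn about the tool's z normalised to -1 to 1, where 1 is 0.1 rad, then the opening, from 0 (shut) to 1 (fully open). In form: [[dx, dy, dz, turn, gripper], ...]. A call has 1 to 10 rows; each row shifts and turns the commanded pose from where the row before left it, along the tool's axes as they then stand; what a row does not reach is not made up. A row lasts 1/10 s, in which the tool goes at most 50 mm and 8.59 degrees, less where a joint would pass 70% of its speed; a pose out of reach is approached as far as the arm can. A call with a number of a shift or a turn outside -1 to 1 is refused whole. A call with a gripper value outside its range is refused whole. The fingers move at their own pace and stop on an object; "grip_force" is the grip in N (left out, the last holds). Time passes only in rows, so rows that do not move let the fingers close. It gives the time, the measured TCP pose, the force, the opening and the grip force at its end, in the units of the state.
- telemetry.read_state(): the state, without advancing time (a new reading comes with each control period).
- eyes.capture(name): name is "side" or "top"; returns a dict with "pixels" (420x560x3 uint8, red, green, blue), "camera_matrix" (3x3 intrinsics, pixels), "rvec" (rotation vector, rad) and "tvec" (3), from world to camera coordinates, as OpenCV has them. Camera axes: x right, y down, z forward; pixel columns grow to the right and rows downward; lengths in m; the calibration is good to about 2 mm. A picture is of the moment at which its call begins. There is no depth.
- ctrl.job_done(): hands the job in; it is judged then, once.
Trained networks look in a picture, given as the dict that the camera call returned (one of the last four; its "shot" number tells which), for a name from the list of things; names that differ only in an ending like _2 or _b are one class to them, and where a whole thing is asked for, a point or a joint stands for the part that bears it (a point fixed in the world has none). Each returns a list of dicts, best first, with "score" (0 to 1); they miss things now and then, are a little off and sometimes report something else, mostly with a low value. They report only what shows in the picture. A call takes as long as a camera call. They do not tell look-alikes from the thing itself.
- nets.masks_of(label, picture): "region" (420x560 bool, what is visible of it).
- nets.landmark_of(label, picture): "location" ([x, y, z] in m, in world coordinates, good to about 4 mm: a listed point, or the origin of a listed thing).
The state is a dict: "t": time; "qpos": joint angles; "joint_velocities": joint speeds; "tau": joint torques, N m; "tcp_pos": TCP position; "tool_rot": TCP orientation; "wrist_force": force on the tool from outside, world axes, zero at the start; "wrist_torque": the same for the moment, N m; "opening": opening from 0.0 (shut) to 1.0 (fully open); "finger_force": force on a finger pad.
Only numpy, scipy, OpenCV 4.12 (cv2) and the standard library are available. Lean on these libraries where they do the work, as an engineer would, in place of code of your own. Each camera call takes 0.05 s, during which the arm holds its last target. There are 200 camera calls.

## Working session

There is one attempt and no reset: what is moved stays moved. The work goes in short steps, Python scripts to look and compute and a tool call to move; the robot and the scene stay as the last step left them, time stands still between calls to the robot, and variables do not carry over. Pictures are saved under pics/ and viewed, at most 13 in all, crops included, and the job is handed in when it is done.

Besides the shell and the picture viewer there is one more tool, called after "Call:" in YAML: its name, and indented under it one key for each argument. step_arm: Moves the arm, as the interface text tells. Scaled input: -1 to 1 covers 4 cm each way for a shift and 0.1 rad each way for a turn. Its arguments: {"type":"object","properties":{"rows":{"type":"array","items":{"type":"array","items":{"type":"number","minimum":-1,"maximum":1}}},"grip_force":{"type":"number"}},"required":["rows"]}

```bash
mkdir -p pics; ls; cat > h.py <<'E'
import numpy as np, cv2
from station import telemetry, eyes, ctrl, nets
def cam(p):
    R=cv2.Rodrigues(np.array(p["rvec"],float))[0]; return np.array(p["camera_matrix"],float),R,np.array(p["tvec"],float).ravel()
def proj(p,X):
    K,R,t=cam(p); return cv2.projectPoints(np.array(X,float).reshape(-1,3),np.array(p["rvec"],float),t,K,None)[0].reshape(-1,2)
def onz(p,uv,z):
    K,R,t=cam(p); d=R.T@np.linalg.solve(K,[uv[0],uv[1],1]); c=-R.T@t; return c+d*(z-c[2])/d[2]
def save(p,n): cv2.imwrite("pics/"+n,cv2.cvtColor(p["pixels"],cv2.COLOR_RGB2BGR))
E
python3 - <<'E'
from h import *
np.set_printoptions(precision=4,suppress=True)
ps={n:eyes.capture(n) for n in("side","top")}
for n,p in ps.items():
    save(p,n+"0.png"); K,R,t=cam(p); print(n,-R.T@t,K[0,0])
    for l in["pot","stop_home","brush","saucer","tin","spare_pot","tiles"]:
        for d in nets.landmark_of(l,p):
            if d["score"]>.2: print(n,l,round(d["score"],2),np.array(d["location"]),proj(p,d["location"])[0].round())
s=telemetry.read_state();print(s,ctrl.grasp_offset)
E
```

```text
pics
side [0.3584 0.717  0.9834] 514.5441711170108
side pot 0.67 [ 0.4527 -0.0476 -0.0031] [312. 209.]
side stop_home 0.26 [0.4274 0.2862 0.0037] [290. 335.]
side brush 0.71 [ 0.4456 -0.2948  0.0029] [333. 138.]
side brush 0.71 [ 0.695  -0.1401  0.0009] [228. 161.]
side brush 0.58 [ 0.3393 -0.2951  0.003 ] [373. 145.]
side saucer 0.83 [ 0.4508 -0.2965  0.0025] [332. 137.]
side tin 0.75 [ 0.4271  0.284  -0.0015] [291. 335.]
side spare_pot 0.83 [ 0.6408 -0.2728 -0.0016] [262. 131.]
side tiles 0.73 [0.6515 0.2831 0.0033] [186. 309.]
top [ 0.381  -0.0092  0.8407] 419.42552076917366
top pot 0.82 [ 0.4548 -0.0482  0.0027] [305. 243.]
top brush 0.86 [ 0.6947 -0.1396 -0.0005] [351. 130.]
top brush 0.74 [ 0.4406 -0.2991  0.0084] [432. 252.]
top brush 0.62 [ 0.3444 -0.29   -0.0052] [426. 302.]
top saucer 0.97 [ 0.452  -0.2974  0.0004] [429. 247.]
top tin 0.66 [ 0.426   0.2811 -0.001 ] [140. 253.]
top spare_pot 0.97 [ 0.6335 -0.2766  0.0026] [417. 159.]
top tiles 0.81 [ 0.6522  0.2858 -0.002 ] [147. 144.]
{'t': 0.8, 'qpos': array([-1.4094,  0.3129,  1.4977, -0.    ,  1.331 , -0.2234]), 'joint_velocities': array([ 0.0018,  0.0007,  0.0012, -0.0003, -0.0003, -0.0003]), 'tau': array([  0.0015, -41.214 , -25.9885,  -0.0001,   0.0005,  -0.0001]), 'tcp_pos': array([ 0.1971, -0.4866,  0.2313]), 'tool_rot': array([3.1416, 0.    , 0.3848]), 'wrist_force': array([ 0.5995, -0.4121, -0.1656]), 'wrist_torque': array([-0.0026,  0.0058, -0.0598]), 'finger_force': 0.0, 'opening': 0.9977179700818407} 0.0187
```

View images.

View pics/side0.png

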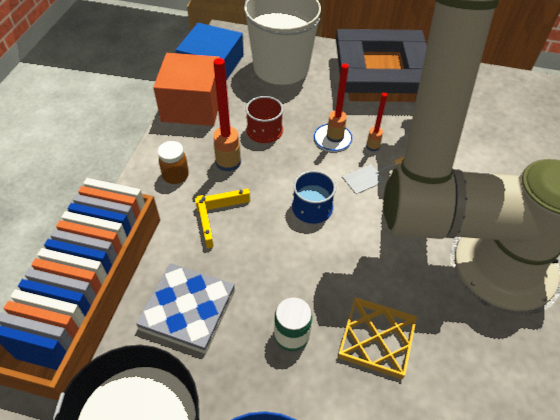

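View pics/top0.png

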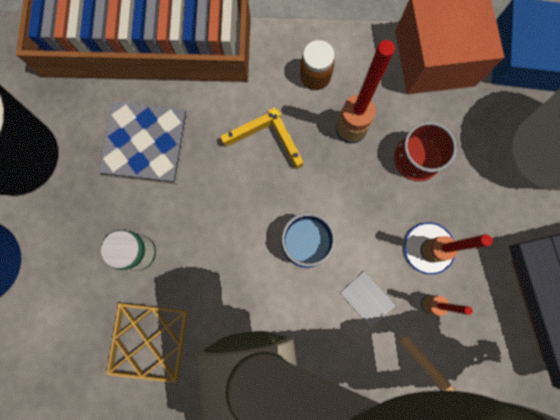

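Side view: blue pot (313,197), yellow stop with its corner at (200,200), green can (293,325), red pot (265,120). In the top view these sit at (306,241), (275,113), (122,250) and (425,150).
Brush candidates in the side view are tall (227,150), middle (337,125, standing on the white saucer) and short (375,140). The middle one fits both the size and the saucer. Next I'll fit the geometry and crop to confirm.

```bash
cat > fit.py <<'E'
from h import *
from scipy.optimize import minimize
def hull(p,X,m): cv2.fillConvexPoly(m,cv2.convexHull(np.round(proj(p,X)*8).astype(np.int32)),1,shift=3)
def ring(r,z,n=40):
    a=np.linspace(0,2*np.pi,n,False); return np.c_[r*np.cos(a),r*np.sin(a),0*a+z]
def M(v):
    x,y,w=v; return np.array([[np.cos(w),-np.sin(w),x],[np.sin(w),np.cos(w),y]])
def box(a,b): return np.array([[i,j,k] for i in(a[0],b[0]) for j in(a[1],b[1]) for k in(a[2],b[2])],float)
C=np.sqrt(.5); Q=np.array([[C,-C],[C,C]])
def rails():
    out=[]
    for B in(box((50,50-130+16,0),(66,66,35)),box((50-130+16,50,0),(66,66,35))):
        B=B/1000; B[:,:2]=B[:,:2]@Q   # rotate by -45deg: corner (50,50)->+x
        out.append(B)
    return out
def render(p,parts,v):
    m=np.zeros(p["pixels"].shape[:2],np.uint8); A=M(v)
    for X in parts:
        Y=X.copy(); Y[:,:2]=X[:,:2]@A[:,:2].T+A[:,2]; hull(p,Y,m)
    return m
def fit(pm,parts,v0,yaw=True):
    def c(u):
        v=np.r_[u[:2]/100+v0[:2],(u[2]/5 if yaw else 0)+v0[2]]
        return sum(1-(lambda a,b:(a&b).sum()/max((a|b).sum(),1))(render(p,parts,v)>0,m) for p,m in pm)/len(pm)
    r=minimize(c,np.zeros(3 if yaw else 2),method="Nelder-Mead",options=dict(initial_simplex=np.vstack([np.zeros(3 if yaw else 2),np.eye(3 if yaw else 2)]),maxiter=200))
    u=r.x; return np.r_[u[:2]/100+v0[:2],(u[2]/5 if yaw else 0)+v0[2]],1-r.fun
POT=[np.vstack([ring(.05,0),ring(.05,.008),ring(.047,.078)])]
def yellow(p):
    h=cv2.cvtColor(p["pixels"],cv2.COLOR_RGB2HSV); return cv2.inRange(h,(22,150,90),(34,255,255))>0
E
python3 - <<'E'
from fit import *
np.set_printoptions(precision=4,suppress=True)
ps={n:eyes.capture(n) for n in("side","top")}
pm=[]
for n,p in ps.items():
    m=yellow(p); k=np.zeros_like(m); 
    r=(slice(180,255),slice(185,260)) if n=="side" else (slice(100,175),slice(210,310))
    k[r]=m[r]; pm.append((p,k)); print(k.sum())
k=lambda:None
for sub in(pm,pm[:1],pm[1:]): print("stop",fit(sub,rails(),np.array([.62,.04,-.3])))
from functools import partial
def best(l,p,c):
    return min(nets.masks_of(l,p),key=lambda d:np.hypot(*(np.argwhere(d["region"]).mean(0)[::-1]-c)))["region"]
pp=[(p,best("pot",p,c)) for p,c in((ps["side"],(313,197)),(ps["top"],(306,241)))]
for sub in(pp,pp[:1],pp[1:]): print("pot",fit(sub,POT,np.array([.454,-.048,0]),False))
BR=[np.vstack([ring(.024,.006),ring(.024,.078)]),np.vstack([ring(.009,.078),ring(.009,.236)])]
pb=[(p,best("brush",p,c)) for p,c in((ps["side"],(339,105)),(ps["top"],(455,246)))]
for sub in(pb,pb[:1],pb[1:]): print("brush",fit(sub,BR,np.array([.447,-.296,0]),False))
pq=[(p,best("saucer",p,c)|best("brush",p,d)&(render(p,[ring(.052,.003)],(.45,-.297,0))>0)) for p,c,d in((ps["side"],(333,137),(339,105)),(ps["top"],(429,248),(455,246)))]
for sub in(pq,pq[:1],pq[1:]): print("saucer",fit(sub,[np.vstack([ring(.052,0),ring(.052,.006)])],np.array([.45,-.297,0]),False))
a=ps["side"]["pixels"][40:180,190:410]; b=ps["top"]["pixels"][30:330,330:530]
a=cv2.resize(a,None,fx=2,fy=2);b=cv2.resize(b,None,fx=1.4,fy=1.4)
o=np.zeros((max(len(a),len(b)),a.shape[1]+b.shape[1],3),np.uint8);o[:len(a),:a.shape[1]]=a;o[:len(b),a.shape[1]:]=b
save({"pixels":o},"crop1.png"); print(telemetry.read_state()["t"])
E
```

```text
988
840
stop (array([ 0.6343,  0.0435, -0.2803]), np.float64(0.6732819498917679))
stop (array([ 0.633 ,  0.0433, -0.2845]), np.float64(0.8125523012552301))
stop (array([ 0.6358,  0.0441, -0.3269]), np.float64(0.5489809335963182))
pot (array([ 0.4551, -0.051 ,  0.    ]), np.float64(0.94453226536251))
pot (array([ 0.4529, -0.054 ,  0.    ]), np.float64(0.9503582395087001))
pot (array([ 0.4559, -0.0504,  0.    ]), np.float64(0.98080204778157))
brush (array([ 0.4437, -0.2985,  0.    ]), np.float64(0.8945750749841614))
brush (array([ 0.442 , -0.3005,  0.    ]), np.float64(0.8937691521961185))
brush (array([ 0.4446, -0.2995,  0.    ]), np.float64(0.9330855018587361))
saucer (array([ 0.4496, -0.2944,  0.    ]), np.float64(0.944349570735349))
saucer (array([ 0.4475, -0.2978,  0.    ]), np.float64(0.9491891891891892))
saucer (array([ 0.45  , -0.2957,  0.    ]), np.float64(0.9749450549450549))
1.3
```

View pics/crop1.png

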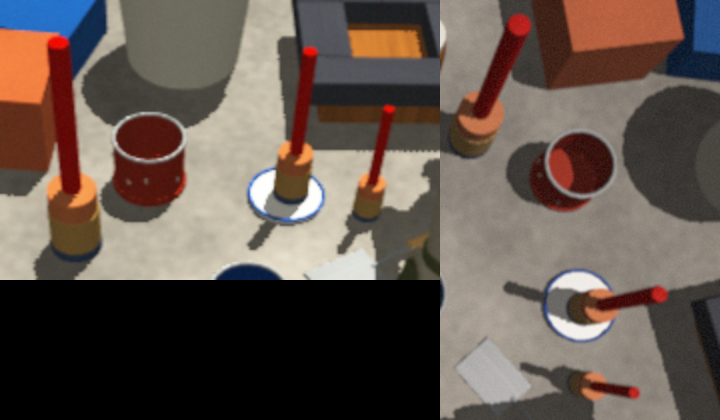

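The crop confirms it: the brush on the saucer, side crop (295,130), is between the taller one on the left and the shorter one on the right. I'll check the stop fit before moving.

```bash
python3 - <<'E'
from fit import *
ims=[]
for n,r in(("side",(slice(175,260),slice(180,265))),("top",(slice(95,180),slice(215,310)))):
    p=eyes.capture(n); a=cv2.resize(p["pixels"][r],None,fx=4,fy=4,interpolation=cv2.INTER_CUBIC)
    m=cv2.resize(yellow(p)[r].astype(np.uint8),None,fx=4,fy=4)
    g=cv2.resize(render(p,rails(),(.633,.0433,-.2845))[r],None,fx=4,fy=4)
    for q,c in((m,(255,0,0)),(g,(0,0,255))): cv2.drawContours(a,cv2.findContours(q,0,2)[0],-1,c,1)
    ims.append(a)
save({"pixels":np.hstack(ims)},"stop.png")
E
```

```text
(no output)
```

View pics/stop.png

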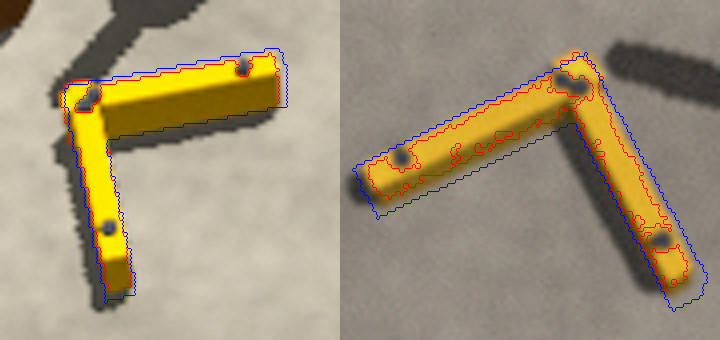

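The fitted rails (blue) run about 10 mm past the real ends, and the top-view mask (red) is patchy. I'll refit with looser colour limits and the rail length free.

```bash
cat >> fit.py <<'E'
def rails2(e,L):   # rails end e beyond inner corner, total length L (mm)
    out=[]
    for B in(box((50,50+e-L,0),(66,50+e,35)),box((50+e-L,50,0),(50+e,66,35))):
        B=B/1000; B[:,:2]=B[:,:2]@Q; out.append(B)
    return out
def yellow2(p):
    h=cv2.cvtColor(p["pixels"],cv2.COLOR_RGB2HSV); m=cv2.inRange(h,(15,120,70),(36,255,255)); return cv2.morphologyEx(m,cv2.MORPH_CLOSE,np.ones((5,5)))>0
E
python3 - <<'E'
from fit import *
np.set_printoptions(precision=4,suppress=True)
pm=[]
for n in("side","top"):
    p=eyes.capture(n); m=yellow2(p); k=np.zeros_like(m)
    r=(slice(180,255),slice(185,260)) if n=="side" else (slice(100,175),slice(210,310))
    k[r]=m[r]; pm.append((p,k)); print(k.sum())
    for d in nets.landmark_of("stop_home",p): print(n,d)
for e,L in((16,130),(16,120),(0,130),(0,120),(0,114),(0,110),(8,130),(8,120)):
    print(e,L,[fit(s,rails2(e,L),np.array([.63,.045,-.35])) for s in(pm,pm[:1],pm[1:])])
E
```

```text
1092
side {'location': [0.451, -0.2982, 0.003], 'score': 0.65}
1320
16 130 [(array([ 0.6323,  0.0438, -0.2783]), np.float64(0.8513178672488528)), (array([ 0.6324,  0.0439, -0.2768]), np.float64(0.8836242726517041)), (array([ 0.6355,  0.0454, -0.309 ]), np.float64(0.8458035133376708))]
16 120 [(array([ 0.6322,  0.0444, -0.281 ]), np.float64(0.8718168226102054)), (array([ 0.6313,  0.0442, -0.2962]), np.float64(0.9009640666082384)), (array([ 0.633 ,  0.0452, -0.2792]), np.float64(0.8702553485162181))]
0 130 [(array([ 0.6338,  0.0449, -0.2742]), np.float64(0.7239920129246311)), (array([ 0.6327,  0.044 , -0.2767]), np.float64(0.7521994134897361)), (array([ 0.6344,  0.0445, -0.2988]), np.float64(0.7088825214899713))]
0 120 [(array([ 0.632 ,  0.0435, -0.2834]), np.float64(0.7805671921694022)), (array([ 0.633 ,  0.044 , -0.2699]), np.float64(0.8110236220472441)), (array([ 0.6349,  0.0451, -0.3062]), np.float64(0.7624309392265194))]
0 114 [(array([ 0.6335,  0.0443, -0.2748]), np.float64(0.814076398965365)), (array([ 0.6333,  0.0435, -0.2652]), np.float64(0.8476112026359144)), (array([ 0.6348,  0.0451, -0.3022]), np.float64(0.8125819134993447))]
0 110 [(array([ 0.633 ,  0.044 , -0.2756]), np.float64(0.8417744162796374)), (array([ 0.6322,  0.0439, -0.2789]), np.float64(0.8767123287671232)), (array([ 0.6355,  0.0447, -0.2977]), np.float64(0.8263473053892215))]
8 130 [(array([ 0.6332,  0.0441, -0.2781]), np.float64(0.7937356012190049)), (array([ 0.6326,  0.0433, -0.2738]), np.float64(0.8193798449612403)), (array([ 0.6356,  0.0447, -0.3069]), np.float64(0.7785153892576946))]
8 120 [(array([ 0.6334,  0.0441, -0.2825]), np.float64(0.8569721926233544)), (array([ 0.6325,  0.0438, -0.2823]), np.float64(0.8845188284518829)), (array([ 0.6351,  0.0448, -0.3003]), np.float64(0.8429319371727748))]
```

The stop home is near (0.6325, 0.0445) with yaw -0.285, and the pot is near (0.4555, -0.050).

Plan: pinch the pot's near wall lightly, with the closing line along the stop axis. Then slide it over and press while watching the wrist force.

Call:
step_arm:
  rows:
    - [0, 0, 0, -1, 0.3]
    - [0, 0, 0, -1, 0.3]
    - [0, 0, 0, -1, 0.3]
    - [0, 0, 0, -1, 0.3]
    - [0, 0, 0, -1, 0.3]
    - [0, 0, 0, -1, 0.3]
    - [0, 0, 0, -1, 0.3]
    - [0, 0, 0, -1, 0.3]
    - [0, 0, 0, -1, 0.3]
    - [0.2, 0, 0, 0, 0.3]
  grip_force: 20

```text
t: 2.6
tcp_pos: [0.1992, -0.4791, 0.2311]
tool_rot: [-3.142, 0.0, 1.285]
wrist_force: [0.6, -0.2, -0.3]
opening: 0.299
finger_force: 0.0
```

Call:
step_arm:
  rows:
    - [1, 0.2, 0, 0, 0.3]
    - [1, 0.2, 0, 0, 0.3]
    - [1, 0.2, 0, 0, 0.3]
    - [1, 0.2, 0, 0, 0.3]
    - [1, 0.2, 0, 0, 0.3]
    - [1, 0.2, 0, 0, 0.3]
    - [1, 0.2, 0, 0, 0.3]
    - [1, 0.2, 0, 0, 0.3]
    - [1, 0.2, 0, 0, 0.3]
    - [1, 0.2, 0, 0, 0.3]

```text
t: 3.6
tcp_pos: [0.3891, -0.1158, 0.2315]
tool_rot: [3.141, 0.0, 1.282]
wrist_force: [0.6, 0.2, -0.5]
opening: 0.302
finger_force: 0.0
```

Call:
step_arm:
  rows:
    - [0.7, 0, 0, 0, 0.3]
    - [0.7, 0, 0.5, 0, 0.3]
    - [0.6, 0, 1, 0, 0.3]
    - [0, 0, 1, 0, 0.3]
    - [0, 0, 0.5, 0, 0.3]
    - [0, 0, 0, 0, 0.3]

```text
t: 4.2
tcp_pos: [0.4099, -0.04, 0.1094]
tool_rot: [-3.137, -0.001, 1.283]
wrist_force: [-0.2, -0.2, 1.1]
opening: 0.298
finger_force: 0.0
```

```bash
python3 - <<'E'
from fit import *
s=telemetry.read_state(); print(s["tcp_pos"],s["tool_rot"],s["wrist_force"])
ims=[]
for n,r in(("side",(slice(120,260),slice(240,400))),("top",(slice(180,320),slice(230,390)))):
    p=eyes.capture(n); ims.append(cv2.resize(p["pixels"][r],None,fx=2.5,fy=2.5))
save({"pixels":np.hstack(ims)},"approach.png")
E
```

```text
[ 0.40985825 -0.04003586  0.10939836] [-3.13655335e+00 -5.11046560e-04  1.28286919e+00] [-0.24644164 -0.15153754  1.06267012]
```

View pics/approach.png

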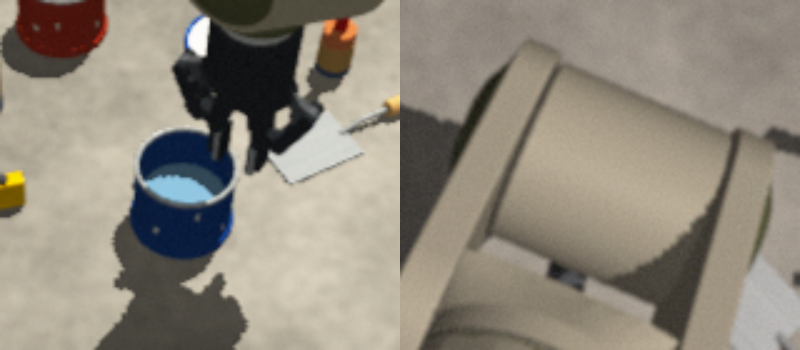

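The fingers straddle the pot's near wall: in the left crop the inner finger is at (222,140) and the outer one at (258,150), with the rim between them. I'll descend and pinch.

Call:
step_arm:
  rows:
    - [0, 0, 0.5, 0, 0.3]
    - [0, 0, 0.5, 0, 0.3]
    - [0, 0, 0.4, 0, 0.3]
    - [0, 0, 0, 0, 0.3]

```text
t: 4.7
tcp_pos: [0.4114, -0.0411, 0.0554]
tool_rot: [-3.141, -0.0, 1.284]
wrist_force: [-0.6, -0.1, 0.2]
opening: 0.3
finger_force: 0.0
```

Call:
step_arm:
  rows:
    - [0, 0, 0, 0, 0.15]
    - [0, 0, 0, 0, 0]
    - [0, 0, 0, 0, 0]
    - [0, 0, 0, 0, 0]
    - [0, 0, 0, 0, 0]

```text
t: 5.2
tcp_pos: [0.4124, -0.0413, 0.0566]
tool_rot: [3.139, 0.0, 1.284]
wrist_force: [-0.8, 1.4, 7.7]
opening: 0.038
finger_force: 23.6
```

Call:
step_arm:
  rows:
    - [0.1, 0.07, -0.02, 0, 0]
    - [0.26, 0.18, 0, 0, 0]
    - [0.26, 0.18, 0, 0, 0]
    - [0.26, 0.18, 0, 0, 0]
    - [0.26, 0.18, 0, 0, 0]
    - [0.26, 0.18, 0, 0, 0]
    - [0.26, 0.18, 0, 0, 0]

```text
t: 5.9
tcp_pos: [0.4749, 0.01, 0.0567]
tool_rot: [-3.141, 0.001, 1.285]
wrist_force: [-5.6, -4.7, 6.9]
opening: 0.036
finger_force: 25.2
```

```bash
cat > pv.py <<'E'
from fit import *
np.set_printoptions(precision=4,suppress=True)
def pot(v0,n="side"):
    p=eyes.capture(n); ms=nets.masks_of("pot",p); 
    c=proj(p,[v0[0],v0[1],.04])[0]
    d=min(ms,key=lambda d:np.hypot(*(np.argwhere(d["region"]).mean(0)[::-1]-c)))
    print(n,fit([(p,d["region"])],POT,np.array([v0[0],v0[1],0]),False),[l["location"] for l in nets.landmark_of("pot",p)][:2])
    return p
E
python3 - <<'E'
from pv import *
s=telemetry.read_state(); t=s["tcp_pos"];print(t,s["wrist_force"])
p=pot((t[0]+.0437,t[1]-.0128)); pot((t[0]+.0437,t[1]-.0128),"top"); save(p,"slide.png")
E
```

```text
[0.4749 0.01   0.0567] [-5.5657 -4.7242  6.8621]
side (array([ 0.5154, -0.0094,  0.    ]), np.float64(0.7060301507537688)) [[0.514, -0.0035, -0.0022]]
top (array([ 0.5186, -0.0028,  0.    ]), np.float64(0.0)) []
```

View pics/slide.png

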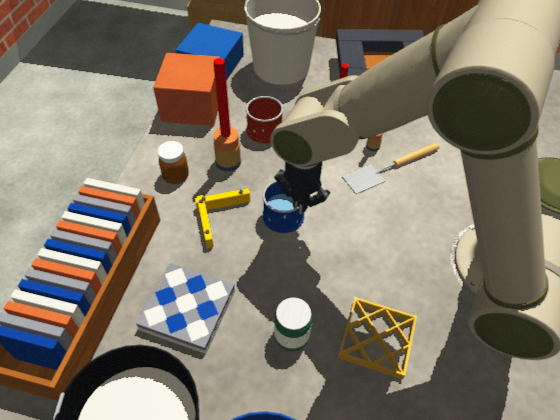

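The side view shows the pot at (284,207), held at its near wall and sliding flat. The stop and the other things haven't moved. On to the pre-home point.

Call:
step_arm:
  rows:
    - [0.26, 0.19, 0, 0, 0]
    - [0.26, 0.19, 0, 0, 0]
    - [0.26, 0.19, 0, 0, 0]
    - [0.26, 0.19, 0, 0, 0]
    - [0.26, 0.19, 0, 0, 0]
    - [0.26, 0.19, 0, 0, 0]
    - [0.26, 0.19, 0, 0, 0]
    - [0.1, 0.07, 0, 0, 0]
    - [0, 0, 0, 0, 0]

```text
t: 7.1
tcp_pos: [0.5499, 0.0674, 0.0566]
tool_rot: [3.141, 0.0, 1.285]
wrist_force: [-0.6, -0.8, 5.4]
opening: 0.034
finger_force: 21.3
```

```bash
python3 - <<'E'
from pv import *
s=telemetry.read_state(); t=s["tcp_pos"];print(t,s["wrist_force"])
p=pot((t[0]+.0437,t[1]-.0128))
E
```

```text
[0.5499 0.0674 0.0566] [-0.6154 -0.8053  5.3837]
side (array([0.5911, 0.0517, 0.    ]), np.float64(0.6985645933014354)) [[0.5906, 0.0575, -0.0013]]
```

Call:
step_arm:
  rows:
    - [0, 0.2, 0, 0, 0]
    - [0, 0.2, 0, 0, 0]
    - [0, 0.2, 0, 0, 0]
    - [0, 0.15, 0, 0, 0]
    - [0, 0.05, 0, 0, 0]
    - [0, 0, 0, 0, 0]

```text
t: 7.85
tcp_pos: [0.5791, 0.0591, 0.0566]
tool_rot: [-3.138, -0.0, 1.285]
wrist_force: [-10.1, 1.5, 11.5]
opening: 0.039
finger_force: 22.0
```

Call:
step_arm:
  rows:
    - [0, 0.03, 0, 0, 0]
    - [0, 0.03, 0, 0, 0]
    - [0, 0.02, 0, 0, 0]

```text
t: 8.15
tcp_pos: [0.5817, 0.0584, 0.0566]
tool_rot: [-3.137, 0.0, 1.285]
wrist_force: [-11.0, 3.5, 12.8]
opening: 0.037
finger_force: 22.5
```

Call:
step_arm:
  rows:
    - [0, 0.02, 0, 0, 0]
    - [0, 0.02, 0, 0, 0]

```text
t: 8.35
tcp_pos: [0.5832, 0.0579, 0.0566]
tool_rot: [-3.137, 0.0, 1.285]
wrist_force: [-11.8, 3.1, 13.4]
opening: 0.034
finger_force: 22.5
```

Call:
step_arm:
  rows:
    - [0, 0.03, -0.02, 0, 0]
    - [0, 0.03, -0.01, 0, 0]

```text
t: 8.55
tcp_pos: [0.5861, 0.0569, 0.0568]
tool_rot: [-3.138, -0.0, 1.285]
wrist_force: [-8.3, 3.9, 4.5]
opening: 0.038
finger_force: 21.4
```

Call:
step_arm:
  rows:
    - [0, 0.02, 0, 0, 0]
    - [0, 0.02, 0, 0, 0]

```text
t: 8.75
tcp_pos: [0.5867, 0.0574, 0.0568]
tool_rot: [-3.135, -0.001, 1.285]
wrist_force: [-13.0, 8.1, 8.8]
opening: 0.032
finger_force: 22.6
```

Call:
step_arm:
  rows:
    - [0.01, 0.02, 0, 0, 0]
    - [0.01, 0.01, 0, 0, 0]

```text
t: 8.95
tcp_pos: [0.5877, 0.0583, 0.057]
tool_rot: [-3.134, -0.001, 1.285]
wrist_force: [-13.7, 9.1, 10.0]
opening: 0.036
finger_force: 24.8
```

```bash
python3 - <<'E'
from pv import *
s=telemetry.read_state(); t=s["tcp_pos"];print(t,s["wrist_force"])
p=pot((t[0]+.0437,t[1]-.0128)); save({"pixels":cv2.resize(p["pixels"][150:270,170:330],None,fx=4,fy=4)},"home.png")
E
```

```text
[0.5877 0.0583 0.057 ] [-13.6836   9.087    9.9595]
side (array([0.6289, 0.0428, 0.    ]), np.float64(0.7058536585365853)) [[0.6276, 0.0475, -0.0025]]
```

View pics/home.png

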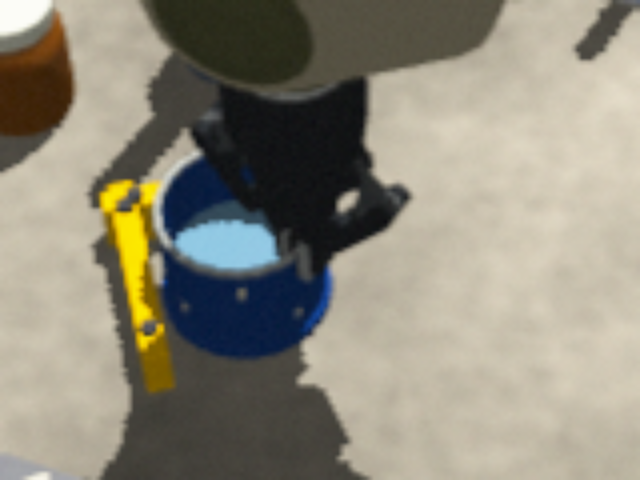

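The pot lies against the far rail (behind it) and a sliver short of the near rail at (155,270). I'll slide it along the far rail until the second one bears.

Call:
step_arm:
  rows:
    - [0.02, 0.015, 0, 0, 0]
    - [0.02, 0.015, 0, 0, 0]

```text
t: 9.3
tcp_pos: [0.5891, 0.0596, 0.057]
tool_rot: [-3.134, -0.001, 1.285]
wrist_force: [-15.4, 10.4, 11.5]
opening: 0.036
finger_force: 28.4
```

Call:
step_arm:
  rows:
    - [0.02, 0.015, 0, 0, 0]
    - [0.01, 0.01, 0, 0, 0]

```text
t: 9.5
tcp_pos: [0.5902, 0.0606, 0.057]
tool_rot: [-3.133, -0.001, 1.285]
wrist_force: [-17.5, 10.3, 13.0]
opening: 0.034
finger_force: 31.9
```

Call:
step_arm:
  rows:
    - [0.02, 0, -0.03, 0, 0]
    - [0.02, 0, 0, 0, 0]

```text
t: 9.7
tcp_pos: [0.5914, 0.0612, 0.0579]
tool_rot: [-3.135, -0.0, 1.285]
wrist_force: [-10.5, 3.5, 5.0]
opening: 0.033
finger_force: 31.8
```

Call:
step_arm:
  rows:
    - [0.02, 0, 0, 0, 0]
    - [0.02, 0, 0, 0, 0]

```text
t: 9.9
tcp_pos: [0.5921, 0.0622, 0.0577]
tool_rot: [-3.136, 0.001, 1.285]
wrist_force: [-8.6, 0.8, 3.6]
opening: 0.035
finger_force: 33.2
```

```bash
python3 - <<'E'
from pv import *
s=telemetry.read_state(); t=s["tcp_pos"];print(t,s["wrist_force"],s["wrist_torque"])
p=pot((t[0]+.0437,t[1]-.0128)); save({"pixels":cv2.resize(p["pixels"][170:260,180:280],None,fx=6,fy=6)},"home2.png")
E
```

```text
[0.5921 0.0622 0.0577] [-8.608   0.8229  3.6253] [ 0.1932  1.3854 -0.2588]
side (array([0.6339, 0.0451, 0.    ]), np.float64(0.6571011673151751)) [[0.6314, 0.048, -0.0038]]
```

View pics/home2.png

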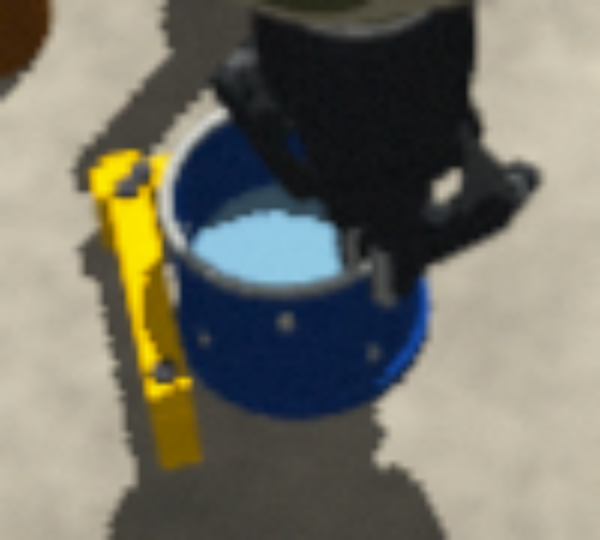

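The pot's foot now touches or nearly touches both rails; the near-rail contact is around (185,375). I'll press along the stop axis to check that it bears on both.

Call:
step_arm:
  rows:
    - [0, 0.03, 0, 0, 0]
    - [0, 0.02, 0, 0, 0]

```text
t: 10.25
tcp_pos: [0.5927, 0.0623, 0.0579]
tool_rot: [-3.132, 0.0, 1.285]
wrist_force: [-20.0, 6.4, 13.9]
opening: 0.032
finger_force: 37.7
```

Call:
step_arm:
  rows:
    - [0, 0.02, 0, 0, 0]
    - [0, 0.02, 0, 0, 0]
    - [0, 0, 0, 0, 0]

```text
t: 10.55
tcp_pos: [0.5928, 0.0623, 0.058]
tool_rot: [-3.128, 0.001, 1.285]
wrist_force: [-25.7, 6.4, 16.7]
opening: 0.033
finger_force: 39.5
```

The tool is blocked and the reaction lies along the stop axis, so both rails bear. I'll ease off and release.

Call:
step_arm:
  rows:
    - [0, -0.03, 0, 0, 0]
    - [0, -0.02, 0, 0, 0]
    - [0, 0, 0, 0, 0.15]
    - [0, 0, 0, 0, 0.3]
    - [0, 0, 0, 0, 0.3]

```text
t: 11.05
tcp_pos: [0.5959, 0.061, 0.0584]
tool_rot: [3.141, -0.0, 1.285]
wrist_force: [-0.8, -0.9, -0.7]
opening: 0.303
finger_force: 0.0
```

Call:
step_arm:
  rows:
    - [0, 0, -0.5, 0, 0.3]
    - [0, 0, -1, 0, 0.3]
    - [0, 0, -1, 0, 0.3]
    - [0, 0, -1, 0, 0.3]
    - [0, 0, -1, 0, 0.3]
    - [-0.3, 0, -1, 0, 0.5]
    - [-1, 0, 0, 0, 0.6]
    - [-1, 0, 0, 0, 0.6]
    - [-1, 0, 0, 0, 0.6]

```text
t: 11.95
tcp_pos: [0.558, -0.0668, 0.2787]
tool_rot: [3.141, 0.0, 1.285]
wrist_force: [0.4, -1.1, -0.1]
opening: 0.599
finger_force: 0.0
```

```bash
python3 - <<'E'
from pv import *
s=telemetry.read_state(); t=s["tcp_pos"];print(t,s["tool_rot"],s["wrist_force"],s["t"])
p=pot((.6335,.0455)); p2=pot((.6335,.0455),"top")
a=cv2.resize(p["pixels"][150:270,170:290],None,fx=3.3,fy=3.3);b=cv2.resize(p2["pixels"][80:200,210:330],None,fx=3.3,fy=3.3)
save({"pixels":np.hstack([a,b])},"rel.png")
for n in("side","top"):
    p=eyes.capture(n)
    for l in("brush","saucer"):
        print(n,l,[(np.array(d["location"]),round(d["score"],2)) for d in nets.landmark_of(l,p)])
E
```

```text
[ 0.558  -0.0668  0.2787] [3.1406 0.0001 1.2852] [ 0.3965 -1.1417 -0.0541] 11.95
side (array([0.631 , 0.0419, 0.    ]), np.float64(0.9703451628585319)) [[0.6327, 0.0463, -0.0018], [0.4444, -0.2982, 0.0052]]Traceback (most recent call last):
  File "<stdin>", line 3, in <module>
  File "pv.py", line 6, in pot
    d=min(ms,key=lambda d:np.hypot(*(np.argwhere(d["region"]).mean(0)[::-1]-c)))
ValueError: min() iterable argument is empty
```

Call:
step_arm:
  rows:
    - [-0.8, -0.14, 0, 0, 0.6]
    - [-0.8, -0.14, 0, 0, 0.6]
    - [-0.8, -0.14, 0, 0, 0.6]
    - [-0.8, -0.14, 0, 0, 0.6]
    - [-0.8, -0.14, 0, 0, 0.6]
    - [-0.8, -0.14, 0, 0, 0.6]
    - [-0.8, -0.12, 0, 0, 0.6]
    - [-0.7, -0.08, 0, 0, 0.6]
    - [0, 0, 0, 0, 0.6]

```text
t: 13.1
tcp_pos: [0.447, -0.297, 0.2782]
tool_rot: [-3.141, 0.0, 1.283]
wrist_force: [0.0, 0.6, -0.3]
opening: 0.604
finger_force: 0.0
```

```bash
python3 - <<'E'
from pv import *
s=telemetry.read_state(); t=s["tcp_pos"];print(t,s["tool_rot"])
p=pot((.6335,.0455)); p2=pot((.6335,.0455),"top")
a=cv2.resize(p["pixels"][60:180,280:400],None,fx=3.3,fy=3.3);b=cv2.resize(p2["pixels"][80:200,210:330],None,fx=3.3,fy=3.3)
save({"pixels":np.hstack([a,b])},"rel.png")
E
```

```text
[ 0.447  -0.297   0.2782] [-3.1414  0.0003  1.2831]
side (array([0.631 , 0.0433, 0.    ]), np.float64(0.950587084148728)) [[0.6318, 0.0473, -0.0016], [0.4474, -0.2964, 0.002]]
top (array([0.6338, 0.0457, 0.    ]), np.float64(0.9848906560636183)) [[0.6326, 0.0479, 0.0021], [0.6331, -0.2793, 0.0033]]
```

View pics/rel.png

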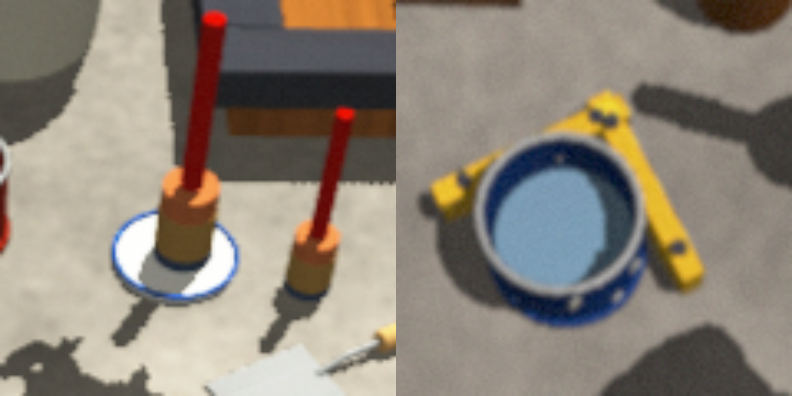

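The top crop shows the pot snug against both rails. The side crop shows the middle brush upright on the saucer, handle top at full-image pixel (344.5,65.5). I'll triangulate the handle top from the two views.

```bash
python3 - <<'E'
from pv import *
S=eyes.capture("side");T=eyes.capture("top")
print(onz(S,(344.5,66),.236),onz(T,(487,241),.236))
P=lambda p:cam(p)[0]@np.c_[cam(p)[1],cam(p)[2]]
X=cv2.triangulatePoints(P(S),P(T),np.array([[344.5],[66.]]),np.array([[487.],[241.]])).ravel();print(X[:3]/X[3])
E
```

```text
[ 0.4431 -0.296   0.236 ] [ 0.4428 -0.3001  0.236 ]
[ 0.4435 -0.3024  0.2313]
```

Call:
step_arm:
  rows:
    - [-0.05, -0.07, 0, 0, 0.6]
    - [0, 0, 0.6, 0, 0.6]
    - [0, 0, 0.7, 0, 0.6]
    - [0, 0, 0.7, 0, 0.6]
    - [0, 0, 0.5, 0, 0.6]
    - [0, 0, 0, 0, 0.6]
    - [0, 0, 0, 0, 0.6]

```text
t: 14.2
tcp_pos: [0.4443, -0.2968, 0.1793]
tool_rot: [3.141, 0.0, 1.285]
wrist_force: [0.7, -0.1, -0.5]
opening: 0.595
finger_force: 0.0
```

Call:
step_arm:
  rows:
    - [0, 0, 0, 0, 0.35]
    - [0, 0, 0, 0, 0.28]
    - [0, 0, 0, 0, 0.24]
    - [0, 0, 0, 0, 0.22]
    - [0, 0, 0, 0, 0.1]
    - [0, 0, 0, 0, 0]
    - [0, 0, 0, 0, 0]
    - [0, 0, 0, 0, 0]
  grip_force: 40

```text
t: 15.0
tcp_pos: [0.4443, -0.2967, 0.1787]
tool_rot: [3.141, 0.0, 1.285]
wrist_force: [2.1, -1.0, 1.6]
opening: 0.201
finger_force: 39.0
```

Call:
step_arm:
  rows:
    - [0, 0, -0.3, 0, 0]
    - [0, 0, -0.7, 0, 0]
    - [0, 0, -0.8, 0, 0]
    - [0, 0, -0.7, 0, 0]
    - [0, 0, 0, 0, 0]

```text
t: 15.5
tcp_pos: [0.4447, -0.2972, 0.2827]
tool_rot: [3.136, 0.003, 1.285]
wrist_force: [0.2, -0.2, -1.8]
opening: 0.201
finger_force: 39.3
```

Call:
step_arm:
  rows:
    - [0.4, 0.09, 0, 0, 0]
    - [0.7, 0.15, 0, 0, 0]
    - [0.8, 0.18, 0, 0, 0]
    - [0.8, 0.18, 0, 0, 0]
    - [0.8, 0.18, 0, 0, 0]
    - [0.8, 0.18, 0, 0, 0]
    - [0.8, 0.18, 0, 0, 0]
    - [0.8, 0.18, 0, 0, 0]
    - [0.8, 0.18, 0, 0, 0]
    - [0.8, 0.18, 0, 0, 0]

```text
t: 16.5
tcp_pos: [0.5932, -0.0264, 0.2778]
tool_rot: [-3.139, 0.0, 1.285]
wrist_force: [0.3, 0.1, -1.2]
opening: 0.202
finger_force: 39.2
```

Call:
step_arm:
  rows:
    - [0.8, 0.18, 0, 0, 0]
    - [0.6, 0.13, 0, 0, 0]
    - [0.3, 0.07, 0, 0, 0]
    - [0, 0, 0, 0, 0]
    - [0, 0, 0, 0, 0]

```text
t: 17.0
tcp_pos: [0.6266, 0.0324, 0.2782]
tool_rot: [-3.141, 0.001, 1.284]
wrist_force: [0.3, -0.2, -1.9]
opening: 0.199
finger_force: 39.2
```

```bash
python3 - <<'E'
from pv import *
s=telemetry.read_state(); t=s["tcp_pos"];print(t,s["tool_rot"],s["wrist_force"],s["wrist_torque"])
p=eyes.capture("side")
print([(np.array(d["location"]),round(d["score"],2)) for d in nets.landmark_of("brush",p)])
save({"pixels":cv2.resize(p["pixels"][60:260,160:340],None,fx=3,fy=3)},"over.png")
E
```

```text
[0.6266 0.0324 0.2782] [-3.1407  0.0006  1.2843] [ 0.3485 -0.1673 -1.9059] [-0.0979 -0.0202  0.0126]
[(array([ 0.6962, -0.1403,  0.0016]), 0.68), (array([ 0.337 , -0.2956,  0.0006]), 0.67), (array([0.6246, 0.0272, 0.1063]), 0.6)]
```

View pics/over.png

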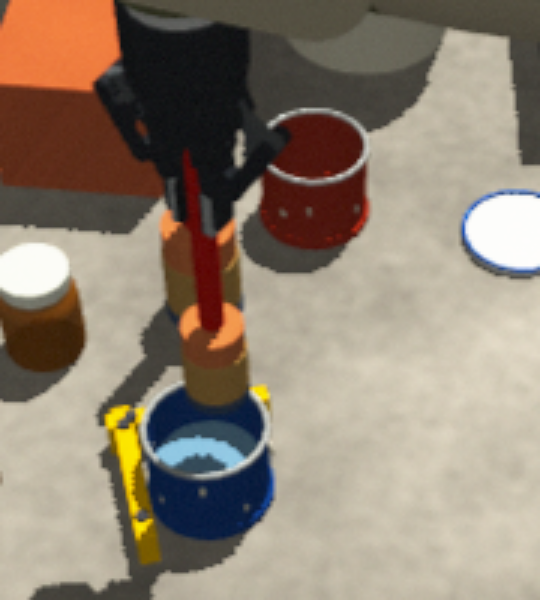

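The brush (head at crop (215,365)) hangs upright about 14 mm short of the pot's axis. I'll move it over and go down to 50 mm above the bench.

```bash
python3 - <<'E'
from pv import *
p=eyes.capture("side"); t=telemetry.read_state()["tcp_pos"]
print(proj(p,[[t[0],t[1],t[2]-.1727+h] for h in(0,.072,.16)]))
m=[d for d in nets.masks_of("brush",p)]
for d in m:
    r=d["region"]; ys=np.where(r.any(1))[0]; print(d["score"].__round__(2),[(int(y),round(np.where(r[y])[0].mean(),1)) for y in ys[::12]],ys[-1])
E
```

```text
[[230.7992 190.1017]
 [228.7955 168.1637]
 [226.0395 137.9879]]
0.91 [(112, np.float64(222.5)), (124, np.float64(224.5)), (136, np.float64(225.5)), (148, np.float64(229.0)), (160, np.float64(230.5)), (172, np.float64(230.5)), (184, np.float64(233.0)), (196, np.float64(233.0))] 197
0.81 [(131, np.float64(216.0)), (143, np.float64(225.2)), (155, np.float64(226.6))] 166
0.72 [(93, np.float64(384.5)), (105, np.float64(382.0)), (117, np.float64(379.0)), (129, np.float64(375.5)), (141, np.float64(374.0))] 150
```

Call:
step_arm:
  rows:
    - [0.2, 0.03, 0, 0, 0]
    - [0.2, 0.03, 0, 0, 0]
    - [0, 0, 0.3, 0, 0]
    - [0, 0, 0.4, 0, 0]
    - [0, 0, 0.4, 0, 0]
    - [0, 0, 0.29, 0, 0]
    - [0, 0, 0, 0, 0]

```text
t: 17.9
tcp_pos: [0.6331, 0.048, 0.2207]
tool_rot: [-3.138, 0.001, 1.285]
wrist_force: [0.3, -0.8, -2.1]
opening: 0.196
finger_force: 39.2
```

Call:
step_arm:
  rows:
    - [0, 0, 0.1, 0, 0]
    - [0, 0, 0.1, 0, 0]
    - [0, 0, 0.05, 0, 0]
    - [0, 0, 0, 0, 0]

```text
t: 18.3
tcp_pos: [0.6338, 0.0479, 0.2128]
tool_rot: [-3.141, 0.0, 1.285]
wrist_force: [0.6, 0.2, -1.7]
opening: 0.199
finger_force: 39.2
```

Call:
step_arm:
  rows:
    - [0, 0, 0.04, 0, 0]
    - [0, 0, 0.04, 0, 0]
    - [0, 0, 0, 0, 0]

```text
t: 18.6
tcp_pos: [0.6337, 0.0479, 0.2095]
tool_rot: [-3.141, 0.0, 1.285]
wrist_force: [-0.6, 0.7, -1.6]
opening: 0.199
finger_force: 39.2
```

Call:
step_arm:
  rows:
    - [0, 0, 0.04, 0, 0]
    - [0, 0, 0.04, 0, 0]
    - [0, 0, 0, 0, 0]

```text
t: 18.9
tcp_pos: [0.6337, 0.0479, 0.2062]
tool_rot: [-3.141, 0.0, 1.285]
wrist_force: [-0.1, 0.4, -2.0]
opening: 0.2
finger_force: 39.2
```

Call:
step_arm:
  rows:
    - [0, 0, 0.04, 0, 0]
    - [0, 0, 0.04, 0, 0]
    - [0, 0, 0, 0, 0]

```text
t: 19.2
tcp_pos: [0.634, 0.0479, 0.204]
tool_rot: [3.14, -0.0, 1.285]
wrist_force: [-0.4, 0.2, 4.1]
opening: 0.203
finger_force: 39.8
```

Call:
step_arm:
  rows:
    - [0, 0, 0.02, 0, 0]
    - [0, 0, 0, 0, 0]
    - [0, 0, 0, 0, 0]
    - [0, 0, 0, 0, 0]

```text
t: 19.6
tcp_pos: [0.6341, 0.0479, 0.2037]
tool_rot: [3.14, -0.0, 1.285]
wrist_force: [-0.6, -0.1, 5.6]
opening: 0.193
finger_force: 40.0
```

Call:
step_arm:
  rows:
    - [0, 0, -0.2, 0, 0]
    - [0, 0, -0.25, 0, 0]
    - [0, 0, -0.25, 0, 0]
    - [0, 0, 0, 0, 0]
    - [0, 0, 0, 0, 0]
    - [0, 0, 0, 0, 0]

```text
t: 20.2
tcp_pos: [0.6336, 0.0479, 0.23]
tool_rot: [-3.141, 0.0, 1.285]
wrist_force: [0.3, 0.3, -2.0]
opening: 0.198
finger_force: 39.3
```

Call:
step_arm:
  rows:
    - [0, 0, 0.25, 0, 0]
    - [0, 0, 0.2, 0, 0]
    - [0, 0, 0.13, 0, 0]
    - [0, 0, 0.06, 0, 0]
    - [0, 0, 0.04, 0, 0]
    - [0, 0, 0, 0, 0]
    - [0, 0, 0, 0, 0]

```text
t: 20.9
tcp_pos: [0.6338, 0.0479, 0.2041]
tool_rot: [3.141, -0.0, 1.285]
wrist_force: [-2.6, -0.0, 4.8]
opening: 0.202
finger_force: 39.8
```

Call:
step_arm:
  rows:
    - [0, 0, 0, 0, 0]
    - [0, 0, -0.2, 0, 0]
    - [0, 0, -0.25, 0, 0]
    - [0, 0, -0.25, 0, 0]
    - [0, 0, 0, 0, 0]
    - [0, 0, 0, 0, 0]
    - [0, 0, 0, 0, 0]

```text
t: 21.6
tcp_pos: [0.6336, 0.0479, 0.2308]
tool_rot: [-3.141, 0.0, 1.285]
wrist_force: [-0.2, -0.3, -1.3]
opening: 0.202
finger_force: 39.4
```

Call:
step_arm:
  rows:
    - [0, 0, 0.25, 0, 0]
    - [0, 0, 0.2, 0, 0]
    - [0, 0, 0.13, 0, 0]
    - [0, 0, 0.07, 0, 0]
    - [0, 0, 0.05, 0, 0]
    - [0, 0, 0, 0, 0]
    - [0, 0, 0, 0, 0]
    - [0, 0, 0, 0, 0]

```text
t: 22.4
tcp_pos: [0.6338, 0.0479, 0.2039]
tool_rot: [3.141, -0.0, 1.285]
wrist_force: [-2.9, -0.3, 4.4]
opening: 0.198
finger_force: 40.0
```

Three strokes are done. Now the brush goes back to the saucer.

Call:
step_arm:
  rows:
    - [0, 0, -0.3, 0, 0]
    - [0, 0, -0.5, 0, 0]
    - [0, 0, -0.5, 0, 0]
    - [0, 0, -0.5, 0, 0]
    - [0, 0, -0.25, 0, 0]
    - [0, 0, 0, 0, 0]

```text
t: 23.0
tcp_pos: [0.6342, 0.0478, 0.2866]
tool_rot: [3.139, -0.001, 1.285]
wrist_force: [0.0, -0.1, -2.3]
opening: 0.203
finger_force: 39.5
```

Call:
step_arm:
  rows:
    - [-0.4, -0.09, 0, 0, 0]
    - [-0.7, -0.15, 0, 0, 0]
    - [-0.8, -0.18, 0, 0, 0]
    - [-0.8, -0.18, 0, 0, 0]
    - [-0.8, -0.18, 0, 0, 0]
    - [-0.8, -0.18, 0, 0, 0]
    - [-0.8, -0.18, 0, 0, 0]
    - [-0.8, -0.18, 0, 0, 0]
    - [-0.8, -0.18, 0, 0, 0]
    - [-0.8, -0.18, 0, 0, 0]

```text
t: 24.0
tcp_pos: [0.4837, -0.2219, 0.2842]
tool_rot: [-3.14, -0.001, 1.285]
wrist_force: [0.7, -0.5, -0.7]
opening: 0.199
finger_force: 39.4
```

Call:
step_arm:
  rows:
    - [-0.8, -0.18, 0, 0, 0]
    - [-0.6, -0.13, 0, 0, 0]
    - [-0.4, -0.07, 0, 0, 0]
    - [0, 0, 0, 0, 0]
    - [0, 0, 0, 0, 0]

```text
t: 24.5
tcp_pos: [0.45, -0.2853, 0.2849]
tool_rot: [-3.141, -0.001, 1.285]
wrist_force: [0.4, 0.1, -2.1]
opening: 0.198
finger_force: 39.4
```

```bash
python3 - <<'E'
from pv import *
s=telemetry.read_state(); t=s["tcp_pos"];print(t,s["tool_rot"],s["wrist_force"])
for n in("side","top"):
    p=eyes.capture(n)
    for l in("brush","saucer"): print(n,l,[(np.array(d["location"]),round(d["score"],2)) for d in nets.landmark_of(l,p)])
E
```

```text
[ 0.45   -0.2853  0.2849] [-3.1411 -0.0007  1.2848] [ 0.3551  0.134  -2.1309]
side brush [(array([ 0.337 , -0.2955, -0.0049]), 0.86), (array([ 0.4471, -0.2851,  0.1087]), 0.72)]
side saucer [(array([ 0.4475, -0.295 ,  0.0025]), 0.57)]
top brush [(array([ 0.4469, -0.2877,  0.1144]), 0.9), (array([ 0.6951, -0.1382,  0.001 ]), 0.78), (array([ 0.3408, -0.2931, -0.0012]), 0.68)]
top saucer [(array([ 0.455 , -0.2964, -0.0002]), 0.71)]
```

Call:
step_arm:
  rows:
    - [-0.24, 0.07, 0, 0, 0]
    - [0, 0, 0.6, 0, 0]
    - [0, 0, 0.7, 0, 0]
    - [0, 0, 0.7, 0, 0]
    - [0, 0, 0.4, 0, 0]
    - [0, 0, 0.1, 0, 0]
    - [0, 0, 0, 0, 0]
    - [0, 0, 0, 0, 0]

```text
t: 25.6
tcp_pos: [0.4501, -0.2963, 0.1864]
tool_rot: [3.14, 0.001, 1.285]
wrist_force: [-0.1, 0.4, -0.6]
opening: 0.199
finger_force: 39.4
```

Call:
step_arm:
  rows:
    - [0, 0, 0.06, 0, 0]
    - [0, 0, 0, 0, 0]

```text
t: 25.8
tcp_pos: [0.4498, -0.2959, 0.1832]
tool_rot: [3.141, 0.0, 1.285]
wrist_force: [0.8, -0.3, -0.5]
opening: 0.194
finger_force: 39.4
```

Call:
step_arm:
  rows:
    - [0, 0, 0.06, 0, 0]
    - [0, 0, 0.03, 0, 0]
    - [0, 0, 0, 0, 0]

```text
t: 26.1
tcp_pos: [0.4498, -0.2958, 0.1792]
tool_rot: [-3.142, -0.0, 1.285]
wrist_force: [0.8, -0.1, -1.0]
opening: 0.196
finger_force: 39.4
```

Call:
step_arm:
  rows:
    - [0, 0, 0.03, 0, 0]
    - [0, 0, 0.02, 0, 0]
    - [0, 0, 0, 0, 0]

```text
t: 26.4
tcp_pos: [0.45, -0.2959, 0.1778]
tool_rot: [3.141, 0.001, 1.285]
wrist_force: [-0.3, 0.6, 4.4]
opening: 0.202
finger_force: 40.0
```

Call:
step_arm:
  rows:
    - [0, 0, 0, 0, 0]
    - [0, 0, 0, 0, 0.2]
    - [0, 0, 0, 0, 0.24]
    - [0, 0, 0, 0, 0.3]
    - [0, 0, 0, 0, 0.4]
    - [0, 0, 0, 0, 0.6]
    - [0, 0, 0, 0, 0.6]
    - [0, 0, 0, 0, 0.6]
  grip_force: 20

```text
t: 27.2
tcp_pos: [0.4497, -0.2957, 0.1772]
tool_rot: [-3.141, -0.0, 1.285]
wrist_force: [0.2, 0.5, -0.2]
opening: 0.598
finger_force: 0.0
```

Call:
step_arm:
  rows:
    - [0, 0, -0.4, 0, 0.6]
    - [0, 0, -0.7, 0, 0.6]
    - [0, 0, -0.9, 0, 0.6]
    - [0, 0, -0.9, 0, 0.6]
    - [0, 0, -0.5, 0, 0.6]
    - [-1, 0, 0, 0, 0.6]
    - [-1, 0, 0, 0, 0.6]
    - [-1, 0, 0, 0, 0.6]
    - [0, 0, 0, 0, 0.6]

```text
t: 28.1
tcp_pos: [0.414, -0.4145, 0.3121]
tool_rot: [-3.14, -0.0, 1.28]
wrist_force: [-0.0, 0.2, -0.8]
opening: 0.6
finger_force: 0.0
```

```bash
python3 - <<'E'
from fit import *
np.set_printoptions(precision=4,suppress=True)
s=telemetry.read_state(); print(s["t"],s["tcp_pos"])
ps={n:eyes.capture(n) for n in("side","top")}
for n,p in ps.items():
    for l in["pot","brush","saucer","tin","spare_pot","tiles"]: print(n,l,[(np.array(d["location"]),round(d["score"],2)) for d in nets.landmark_of(l,p)][:3])
    for d in nets.masks_of("brush",p):
        BR=[np.vstack([ring(.024,.006),ring(.024,.078)]),np.vstack([ring(.009,.078),ring(.009,.236)])]
        f=fit([(p,d["region"])],BR,np.array([.449,-.296,0]),False)
        if f[1]>.5: print("brushfit",f)
a=cv2.resize(ps["side"]["pixels"][50:260,180:400],None,fx=1.8,fy=1.8);b=cv2.resize(ps["top"]["pixels"][90:300,300:520],None,fx=1.8,fy=1.8)
save({"pixels":np.hstack([a,b])},"end.png")
E
```

```text
28.1 [ 0.414  -0.4145  0.3121]
side pot [(array([ 0.6316,  0.0481, -0.0016]), 0.77)]
side brush [(array([ 0.6951, -0.1412,  0.0004]), 0.72), (array([ 0.4473, -0.2986,  0.0058]), 0.61), (array([ 0.3385, -0.2936, -0.0037]), 0.56)]
side saucer [(array([ 0.4522, -0.2956,  0.0015]), 0.63)]
side tin [(array([ 0.4266,  0.2853, -0.0012]), 0.67), (array([ 0.6373, -0.2778, -0.0031]), 0.64)]
side spare_pot [(array([ 0.6373, -0.2772, -0.0017]), 0.78)]
side tiles [(array([0.6509, 0.2828, 0.0028]), 0.57)]
brushfit (array([ 0.4468, -0.2953,  0.    ]), np.float64(0.8267074413863404))
top pot [(array([0.63  , 0.0466, 0.0021]), 0.85)]
top brush [(array([ 0.4452, -0.2973,  0.0071]), 0.87), (array([ 0.3427, -0.2976, -0.0074]), 0.78), (array([ 0.6959, -0.1406,  0.0027]), 0.71)]
top saucer [(array([ 0.4531, -0.2951,  0.0011]), 0.9), (array([0.4248, 0.2834, 0.0003]), 0.54)]
top tin [(array([ 0.4303,  0.2835, -0.0016]), 0.59)]
top spare_pot [(array([ 0.6325, -0.2803,  0.0029]), 0.72)]
top tiles [(array([ 0.6527,  0.2868, -0.0019]), 0.78)]
brushfit (array([ 0.4488, -0.296 ,  0.    ]), np.float64(0.9166666666666666))
```

View pics/end.png

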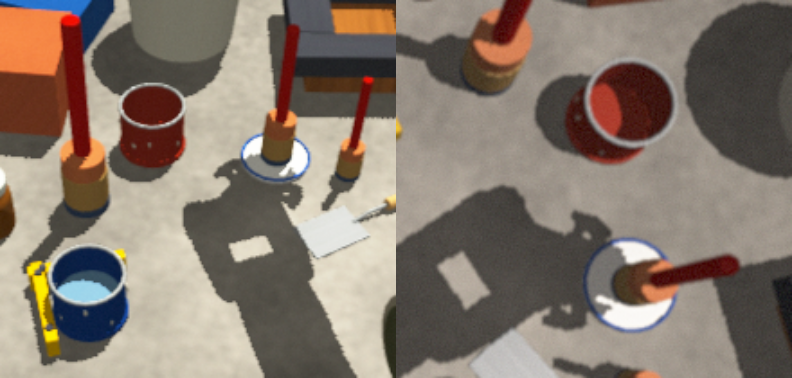

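The brush stands upright on the saucer (side crop (278,135)), the pot is still in the stop (88,290), and the bystanders haven't moved. Handing in.

```bash
python3 -c "
from station import ctrl
print(ctrl.job_done())"
```

```text
the job is handed in; nothing more can be done
None
```

The job is handed in at about 28 s, with no verdict returned: the pot was pressed home on both rails (about 26 N at the wrist), the cement took three strokes of about 6–8 N at roughly 32 mm, the brush stands upright on its saucer, and the can, red pot and tiles show no measurable movement.

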